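Line up the tins and hold the display rail drawn out

ROBOT

A 6-joint arm with a two-finger parallel gripper is mounted at the origin on a cart in front of the work surface, level with it; the furniture and walls round the work are solid. World frame = base frame: x ahead of the robot, y to its left, z up, the work surface at z = 0. Lengths are in m, angles in rad, forces in N, time in s.
With the tool pointing down it reaches from about 0.35 to 0.975 m from the base axis. Payload 17.4 kg.
Tool frame: the origin (TCP) lies between the finger pads; the fingertips stand 11 mm ahead of it and the grasp point (between the pads) lies 8 mm behind it; z points along the fingers, y is the line along which they close (so a half turn about z gives the same grasp; the last joint's range is limited). The gripper opens to 85 mm and grips with 20 to 120 N. Pads are 22 mm wide; open, the fingers measure 114 mm over their backs; the gripper's body (76 mm by 85 mm) begins 54 mm behind the grasp point. The pads swing forward as they close: fully open they stand 13 mm farther back than shut.
Start: joints at [-0.038, 0.116, 1.442, -0, 1.584, -0.038], TCP at [0.675, -0, 0.242] pointing down, gripper open.
Joint ranges: [-2.83, 2.83], [-0.83, 2.19], [0.07, 2.5], [-1.14, 4.28], [0.01, 3], [-2.97, 2.97]. Speed limits (rad/s): [1.89, 1.89, 2.22, 3.14, 3.14, 3.14].

INTERFACE

Orientations are given as a 3x3 rotation matrix whose columns are the frame's x, y, z axes.
In Python, from workcell import arm gives the robot as it stands.
- The arm moves only by the shell command python3 -m pendant 'ROWS' [FORCE]. ROWS is a JSON object of lists of equal length, an entry for each row: "delta_pos": the shift along the tool's x, y, z in units of 60 mm (1.0 is 60 mm), a list of three; "twist": the turn, a rotation vector about the tool's x, y, z in units of 10 degrees (1.0 is 10 degrees), a list of three; "gripper": the closure, from 0 (fully open) to 1 (shut). A call has 1 to 12 rows; each row shifts and turns the commanded pose from where the row before left it, along the tool's axes as they then stand; what a row does not reach is not made up. A row lasts 1/8 s, in which the tool goes at most 62.5 mm and 10.7 degrees, less where a joint would pass 70% of its speed; a pose out of reach is approached as far as the arm can. A call is refused whole if a number of a shift passes 1 or a number of a turn 1, either way. A call with a gripper value outside its range is refused whole. The fingers move at their own pace and stop on an object; FORCE is the grip in N (left out, the last holds). Time passes only in rows, so rows that do not move let the fingers close. It gives the time, the measured TCP pose, the force, the opening and the grip force at its end, in the units of the state.
- arm.get_state(): the state, without advancing time (a new reading comes with each control period).
- arm.capture(name): name is "scene" or "side" or "wrist"; returns a dict with "pixels" (400x640x3 uint8, red, green, blue), "fx", "fy", "cx", "cy" (pixels), "k1" (the pictures are not rectified: a ray, as slopes to the right and down, at radius r is drawn at 1 + k1 r^2 times it, then the intrinsics apply), "R" (3x3) and "t" (3): a world point X has camera coordinates R X + t. Camera axes: x right, y down, z forward; pixel columns grow to the right and rows downward; lengths in m; the calibration is good to about 2 mm. A picture is of the moment at which its call begins. There is no depth.
- arm.sign_off(): hands the job in; it is judged then, once.
The state is a dict: "clock": time; "joints": joint angles; "qd": joint speeds; "joint_efforts": joint torques, N m; "tool_pos": TCP position; "tool_rot": TCP orientation; "contact_force": force on the tool from outside, world axes, zero at the start; "torque": the same for the moment, N m; "opening": finger opening in m; "grip_force": force on a finger pad.
Only numpy, scipy, OpenCV 4.12 (cv2) and the standard library are available. Lean on these libraries where they do the work, as an engineer would, in place of code of your own. Each camera call takes 0.05 s, during which the arm holds its last target. There are 200 camera calls.

TASK

Nudge the two strayed open tins forward so that all three stand upright in one even row, each centred on its own round pad. Then squeeze in the button in the grip of the telescoping guard rail and pull the rail out in front of them, past its first stop and fully to the second. It springs back when let go, so finish while still gripping it and holding it fully out; leave the other things on the table alone.

Things in the scene. Friction and masses are not known exactly. Their poses are not given: they have to be found in the camera images.
- guard_rail: Telescoping guard rail fixed to the table (place and yaw vary). Origin on the table under the rail axis, at the mouth of the aluminium outer tube (26 mm thick, 150 mm long, at +y, on black saddles); z up. The axis runs along y, 45 mm up; the rail draws out towards -y (robot's right). +x points away from the robot, to a plywood strip (1 mm, no obstacle) with pads at x = 105, y = -80, 25, 130 mm.
- grip (a point): Centre of the black pull grip at the rail's free end, 45 mm up; axes as guard_rail; at home x = 0, y = -47 mm in its frame. Waist 30 mm thick along x, 46 mm long along y, 52 mm high, between two end flanges (46 mm along x, 60 mm high). Button and waist together are 36 mm wide along x, 30 mm squeezed: fingers from above, closing along x on both long sides, press the button.
- button_face (a point): Middle of the outer face of the release button, a square aluminium plate (34 x 34 mm) on the grip's side facing the robot (-x), standing out 6 mm. While it is out, a hook behind a steel keeper locks the rail at home.
- release_button (a joint): Travel of the release button: 0 = out, 0.006 m = fully in (towards +x). Its spring takes 2.4 N to start and about 5 N fully in, and pushes it out again. The catch is clear from about 0.0047 m; it must be in while the rail leaves home, and may stay in.
- thin_section (a joint): How far the thin section, which carries the grip, is drawn out of the thick one: 0 = home, 0.065 m = its stop, the FIRST stop of the rail. A spring pulls it home with 2.4 N rising to 4 N, so it comes out first.
- thick_section (a joint): How far the thick section is drawn out of the outer tube: 0 = home, 0.065 m = its stop, the SECOND stop of the rail (grip moved 130 mm in all). A spring pulls it home with 6 N rising to 8.4 N, so it follows when the pull goes on past the first stop. Both sections spring back if let go.
- pad0 (a point): Centre of round dark pad 0 (72 mm across, flush, nearest the drawn-out end, the robot’s right); the three lie in a straight row, 105 mm apart, 105 mm behind the rail.
- pad1 (a point): Centre of round dark pad 1 (72 mm across, flush, the middle one); the three lie in a straight row, 105 mm apart, 105 mm behind the rail.
- pad2 (a point): Centre of round dark pad 2 (72 mm across, flush, the robot’s left); the three lie in a straight row, 105 mm apart, 105 mm behind the rail.
- tin0_centre (a point): Centre (half-way up) of a round, open-topped plain grey tin with a flat bottom, 60 mm across and 45 mm high, wall about 4 mm, about 0.12 kg, loose on the table. One of the three tins (any of them) already stands on its pad; the other two have strayed 25 to 50 mm back from theirs, away from the robot (guard_rail's +x), and up to 12 mm sideways.
- tin1_centre (a point): Centre (half-way up) of a round, open-topped plain grey tin with a flat bottom, 60 mm across and 45 mm high, wall about 4 mm, about 0.12 kg, loose on the table. One of the three tins (any of them) already stands on its pad; the other two have strayed 25 to 50 mm back from theirs, away from the robot (guard_rail's +x), and up to 12 mm sideways.
- tin2_centre (a point): Centre (half-way up) of a round, open-topped plain grey tin with a flat bottom, 60 mm across and 45 mm high, wall about 4 mm, about 0.12 kg, loose on the table. One of the three tins (any of them) already stands on its pad; the other two have strayed 25 to 50 mm back from theirs, away from the robot (guard_rail's +x), and up to 12 mm sideways.
- tape: Bystander: yellow tape measure, 66x76x34 mm; origin at the centre of its underside. Leave it alone.
- bed_knob: Bystander: round brown wooden bed knob, 58 mm across, 61 mm high; origin at the centre of its underside. Leave it alone.
- spare_cap: Bystander: white and black wheel-hub cap, 100 mm across, 63 mm high; origin at the centre of its underside. Leave it alone.
- oiler: Bystander: red oil can with a thin spout, 70 mm across, 150 mm high; origin at the centre of its underside. Leave it alone.

How it is judged:
On the way, in this order (a step that is already met when the one before it is completed fails the run):
1. all three tins stand in the row on their pads, the rail still home (((horizontal distance between tin0_centre and pad0 below 0.012 m and angle between tin0_centre's own z axis and vertical below 0.15 rad and height (world z) of tin0_centre below 0.027 m) or (horizontal distance between tin1_centre and pad0 below 0.012 m and angle between tin1_centre's own z axis and vertical below 0.15 rad and height (world z) of tin1_centre below 0.027 m) or (horizontal distance between tin2_centre and pad0 below 0.012 m and angle between tin2_centre's own z axis and vertical below 0.15 rad and height (world z) of tin2_centre below 0.027 m)) and ((horizontal distance between tin0_centre and pad1 below 0.012 m and angle between tin0_centre's own z axis and vertical below 0.15 rad and height (world z) of tin0_centre below 0.027 m) or (horizontal distance between tin1_centre and pad1 below 0.012 m and angle between tin1_centre's own z axis and vertical below 0.15 rad and height (world z) of tin1_centre below 0.027 m) or (horizontal distance between tin2_centre and pad1 below 0.012 m and angle between tin2_centre's own z axis and vertical below 0.15 rad and height (world z) of tin2_centre below 0.027 m)) and ((horizontal distance between tin0_centre and pad2 below 0.012 m and angle between tin0_centre's own z axis and vertical below 0.15 rad and height (world z) of tin0_centre below 0.027 m) or (horizontal distance between tin1_centre and pad2 below 0.012 m and angle between tin1_centre's own z axis and vertical below 0.15 rad and height (world z) of tin1_centre below 0.027 m) or (horizontal distance between tin2_centre and pad2 below 0.012 m and angle between tin2_centre's own z axis and vertical below 0.15 rad and height (world z) of tin2_centre below 0.027 m)) and value of joint each of thin_section, thick_section below 0.01 m and value of joint release_button below 0.003 m), for 0.2 s.
2. the release button is squeezed in with the rail still home (value of joint release_button above 0.0047 m and value of joint thin_section below 0.01 m), for 0.1 s.
3. the rail is drawn past the first stop to the second (value of joint each of thin_section, thick_section above 0.06 m), for 0.2 s.
At the end, for the whole second after the job is handed in: The gripper still holds the rail's grip (over 2 N); both sections are within 5 mm of their stops (each over 0.060 m of 0.065 m); every pad has a tin standing on the table, upright within 0.15 rad, its centre within 12 mm of the pad's centre (all of step 3 and ((horizontal distance between tin0_centre and pad0 below 0.012 m and angle between tin0_centre's own z axis and vertical below 0.15 rad and height (world z) of tin0_centre below 0.027 m) or (horizontal distance between tin1_centre and pad0 below 0.012 m and angle between tin1_centre's own z axis and vertical below 0.15 rad and height (world z) of tin1_centre below 0.027 m) or (horizontal distance between tin2_centre and pad0 below 0.012 m and angle between tin2_centre's own z axis and vertical below 0.15 rad and height (world z) of tin2_centre below 0.027 m)) and ((horizontal distance between tin0_centre and pad1 below 0.012 m and angle between tin0_centre's own z axis and vertical below 0.15 rad and height (world z) of tin0_centre below 0.027 m) or (horizontal distance between tin1_centre and pad1 below 0.012 m and angle between tin1_centre's own z axis and vertical below 0.15 rad and height (world z) of tin1_centre below 0.027 m) or (horizontal distance between tin2_centre and pad1 below 0.012 m and angle between tin2_centre's own z axis and vertical below 0.15 rad and height (world z) of tin2_centre below 0.027 m)) and ((horizontal distance between tin0_centre and pad2 below 0.012 m and angle between tin0_centre's own z axis and vertical below 0.15 rad and height (world z) of tin0_centre below 0.027 m) or (horizontal distance between tin1_centre and pad2 below 0.012 m and angle between tin1_centre's own z axis and vertical below 0.15 rad and height (world z) of tin1_centre below 0.027 m) or (horizontal distance between tin2_centre and pad2 below 0.012 m and angle between tin2_centre's own z axis and vertical below 0.15 rad and height (world z) of tin2_centre below 0.027 m)) and contact force between the fingers and thin_section above 2 N); the arm keeps its last pose, push and grip.
It fails at once if a tin is tipped over (angle between any of tin0_centre, tin1_centre, tin2_centre's own z axis and vertical above 0.6 rad).
It fails at once if a bystander is pushed more than 20 mm (distance of any of tape, bed_knob, spare_cap, oiler from where it was at the start of the episode above 0.02 m).
It also fails if it takes over 48 s, if anything falls off the work surface, if the arm or the gripper's body presses on something with over 40 N, if the wrist force passes 120 N, or if a joint passes its speed limit or range.

## Working session

There is one attempt and no reset: what is moved stays moved. The work goes in short steps, Python scripts to look and compute and a shell command to move; the robot and the scene stay as the last step left them, time stands still between calls to the robot, and variables do not carry over. Pictures are saved under pics/ and viewed, at most 10 in all, crops included, and the job is handed in when it is done.

```bash
mkdir -p pics; ls; cat > h.py <<'E'
import numpy as np, cv2
from workcell import arm
def cap(n,fn=None):
    c=arm.capture(n); 
    if fn: cv2.imwrite('pics/'+fn,cv2.cvtColor(c['pixels'],cv2.COLOR_RGB2BGR))
    return c
def ray(c,u,v):
    K=np.array([[c['fx'],0,c['cx']],[0,c['fy'],c['cy']],[0,0,1]],float)
    p=cv2.undistortPoints(np.array([[[u,v]]],float),K,np.array([c['k1'],0,0,0,0.]))[0,0]
    R=np.array(c['R']);t=np.array(c['t'])
    return -R.T@t, R.T@np.array([p[0],p[1],1])
def onz(c,u,v,z):
    o,d=ray(c,u,v); return o+d*(z-o[2])/d[2]
def proj(c,X):
    R=np.array(c['R']);t=np.array(c['t']);p=R@np.array(X)+t;a=p[:2]/p[2]
    a=a*(1+c['k1']*(a@a)); return np.array([c['fx']*a[0]+c['cx'],c['fy']*a[1]+c['cy']])
E
python3 - <<'E'
from h import *
for n in ['scene','side','wrist']:
    c=cap(n,n+'0.png'); R=np.array(c['R']);print(n,c['fx'],c['k1'],-R.T@c['t'],R[2])
im=np.vstack([cv2.imread('pics/scene0.png'),cv2.imread('pics/side0.png')])
E
```

```text
pics
scene 502.4510133249757 0.013707911637462978 [-0.21601586 -0.65786872  1.19913014] [ 0.54201446  0.38090971 -0.74908485]
side 404.87546931496274 0.01355086378464215 [ 0.2577828  -1.13771031  0.84658121] [ 0.24282328  0.77451372 -0.58409361]
wrist 308.2945532959729 0.010403377986045457 [0.67393929 0.07887147 0.37315604] [-0.00150757 -0.30659846 -0.95183776]
```

View pics/scene0.png

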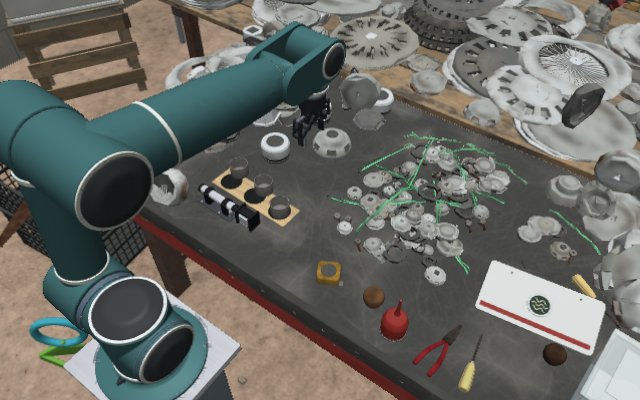

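View pics/wrist0.png

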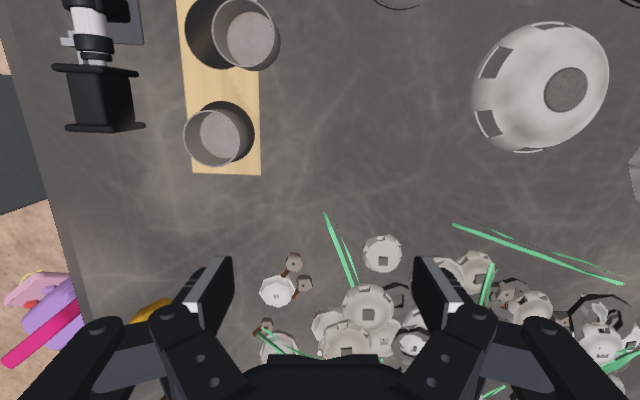

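The wrist view shows the grip at about (100,100), the first two tins at (245,35) and (218,135), and the end of the plywood strip. The scene view has the third tin at (238,168). I'll measure roughly, then move the camera over the row.

```bash
python3 - <<'E'
from h import *
s=arm.get_state(); print(np.round(s['tool_pos'],4),np.round(s['tool_rot'],3).tolist(),s['clock'],s['opening'])
c=arm.capture('wrist')
for u,v,z in [(105,72,.075),(105,128,.075),(245,35,.045),(218,135,.045),(192,175,0),(261,175,0)]: print(u,v,np.round(onz(c,u,v,z),3))
c=arm.capture('scene')
for u,v,z in [(238,163,.045),(263,181,.045),(280,202,.045)]: print(u,v,np.round(onz(c,u,v,z),3))
E
```

```text
[ 0.6749 -0.      0.2418] [[-0.0, 1.0, -0.001], [1.0, 0.0, 0.0], [0.0, -0.001, -1.0]] 0.15 0.08531347462957169
105 72 [0.479 0.102 0.075]
105 128 [0.469 0.053 0.075]
245 35 [0.6   0.137 0.045]
218 135 [0.564 0.043 0.045]
192 175 [ 0.512 -0.01   0.   ]
261 175 [ 0.597 -0.01   0.   ]
238 163 [0.609 0.257 0.045]
263 181 [0.594 0.137 0.045]
280 202 [0.556 0.037 0.045]
```

```bash
python3 -m pendant '{"delta_pos":[[0.7,-0.55,-0.4],[0.7,-0.55,-0.4],[0.7,-0.55,-0.4],[0,0,0],[0,0,0]],"twist":[[0,0,0],[0,0,0],[0,0,0],[0,0,0],[0,0,0]],"gripper":[0,0,0,0,0]}'
python3 - <<'E'
from h import *
c=cap('wrist','w1.png')
E
```

```text
clock: 0.88
tool_pos: [0.5761, 0.1259, 0.3139]
tool_rot: [[-0.0, 1.0, -0.0], [1.0, 0.0, -0.0], [-0.0, -0.0, -1.0]]
contact_force: [-0.6, -0.0, -0.1]
opening: 0.0852
grip_force: 0.0
```

View pics/w1.png

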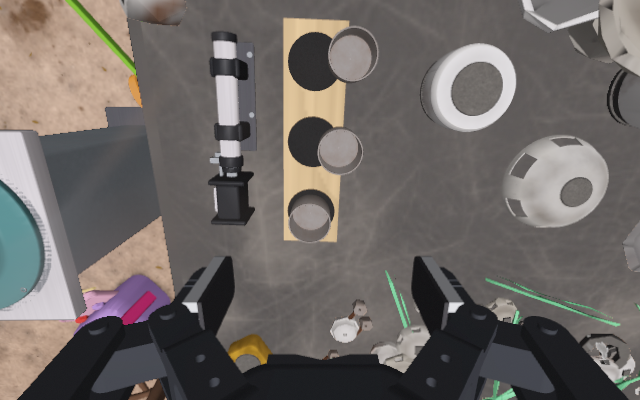

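The strip with pads 2 and 1 is at (315,62) and (313,142). The tins are at (352,53), (340,150), and on pad 0 at (310,215). The rail runs along column ~228, with the grip at (232,200). I'll enlarge the image with edges marked.

```bash
python3 - <<'E'
from h import *
im=cv2.imread('pics/w1.png')[0:250,200:400]
cv2.imwrite('pics/w1z.png',cv2.resize(im,None,fx=2.4,fy=2.4,interpolation=cv2.INTER_CUBIC))
h=cv2.cvtColor(im,cv2.COLOR_BGR2HSV)
for u,v in [(315,62),(313,142),(352,55),(340,150),(310,215),(290,180),(276,100),(370,53),(310,240)]: print(u,v,h[v,u-200])
E
```

```text
315 62 [ 0  5 48]
313 142 [165  10  49]
352 55 [  6  16 160]
340 150 [  9  16 161]
310 215 [  7  14 162]
290 180 [ 18  77 226]
276 100 [  8  20 102]
370 53 [  6  23 153]
310 240 [ 10  20 113]
```

View pics/w1z.png

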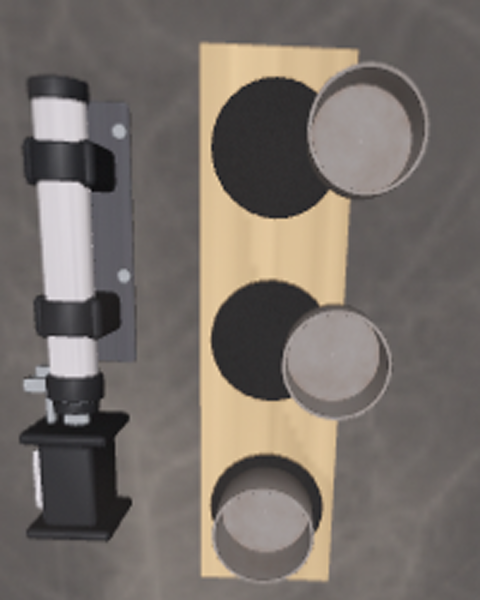

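The crop confirms it: pads 2 and 1 are dark discs, with tin rims at upper right, middle right, and on pad 0. Next I'll fit circles of known radius to the pad and rim edges.

```bash
cat > m.py <<'E'
from h import *
from scipy.optimize import least_squares
def pts(c,uv,z): return np.array([onz(c,u,v,z)[:2] for u,v in uv])
def circ(P,r,x0):
    f=lambda x:np.hypot(*(P-x).T)-r
    s=least_squares(f,x0,loss='soft_l1',f_scale=.001); return s.x,np.sum(abs(f(s.x))<.0015),len(P)
def edges(c,X,r,z,rs=(.8,1.2),n=72,sign=1):
    "rim: radial strongest brightness step around guess X at height z"
    g=cv2.GaussianBlur(cv2.cvtColor(c['pixels'],cv2.COLOR_RGB2GRAY),(3,3),0).astype(np.float32)
    out=[]
    for a in np.linspace(0,2*np.pi,n,endpoint=False):
        q=np.linspace(rs[0]*r,rs[1]*r,40)
        uv=np.array([proj(c,[X[0]+k*np.cos(a),X[1]+k*np.sin(a),z]) for k in q],np.float32)
        v=cv2.remap(g,uv[None,:,0],uv[None,:,1],cv2.INTER_LINEAR)[0]
        d=sign*np.gradient(v); i=np.argmax(d)
        if d[i]>1.5: out.append([X[0]+q[i]*np.cos(a),X[1]+q[i]*np.sin(a)])
    return np.array(out)
E
python3 - <<'E'
from m import *
c=cap('wrist')
pads=[]
for (u,v) in [(315,62),(313,142)]:
    X=onz(c,u,v,.001)[:2]
    for k in range(3): X,a,n=circ(edges(c,X,.036,.001),.036,X)
    pads.append(X); print('pad',np.round(X,4),a,n)
d=pads[1]-pads[0]; L=np.hypot(*d); e=d/L; print('dist',L,'yaw',np.degrees(np.arctan2(-e[0],-e[1]))*-1)
pads.append(pads[0]+2*.105*e); print('pad0',pads[2],'proj',proj(c,[*pads[2],.001]))
im=cv2.cvtColor(c['pixels'],cv2.COLOR_RGB2BGR)
for (u,v) in [(352,53),(340,150),(310,222)]:
    X=onz(c,u,v,.045)[:2]
    fl=circ(edges(c,onz(c,u,v-4,.003)[:2],.026,.003,(.7,1.3),sign=-1),.026,X)
    for k in range(3): X,a,n=circ(edges(c,X,.030,.045,sign=-1),.030,X)
    print('tin rim',np.round(X,4),a,n,'floor',fl)
    for t in np.linspace(0,6.28,60):
        p=proj(c,[X[0]+.03*np.cos(t),X[1]+.03*np.sin(t),.045]); cv2.circle(im,tuple(int(x*16) for x in p),4,(0,0,255),-1,0,4) 
for X in pads:
    for t in np.linspace(0,6.28,60):
        p=proj(c,[X[0]+.036*np.cos(t),X[1]+.036*np.sin(t),.001]); cv2.circle(im,tuple(int(x*16) for x in p),4,(0,255,0),-1,0,4)
x=np.array([-e[1],e[0]]); x=x if x[0]>0 else -x
O=pads[1]-.105*x+e*.025; g=O+e*.047
print('origin',O,'grip',g,'xaxis',x,'e(-y)',e)
for k in (0,.023,.03,-.023,-.03): 
  for s in (0,-.015,.015,-.023,.023):
    p=proj(c,[*(g+k*e+s*x),.071]); cv2.circle(im,tuple(int(q*16) for q in p),4,(255,255,0),-1,0,4)
cv2.imwrite('pics/w1o.png',cv2.resize(im[0:250,200:400],None,fx=2.4,fy=2.4,interpolation=cv2.INTER_NEAREST))
E
```

```text
pad [0.5644 0.2516] 56 60
pad [0.5609 0.1465] 52 54
dist 0.10513914416089816 yaw -1.8629715878145978
pad0 [0.55752846 0.04171697] proj [311.3727159  210.83158973]
tin rim [0.6108 0.256 ] 57 69 floor (array([0.61100674, 0.2580641 ]), np.int64(31), 59)
tin rim [0.5972 0.1388] 52 60 floor (array([0.59773086, 0.13877399]), np.int64(45), 72)
tin rim [0.5546 0.0388] 31 57 floor (array([0.55552054, 0.03613737]), np.int64(35), 72)
origin [0.45518018 0.12494908] grip [0.45365225 0.07797393] xaxis [ 0.99947143 -0.03250926] e(-y) [-0.03250926 -0.99947143]
```

View pics/w1o.png

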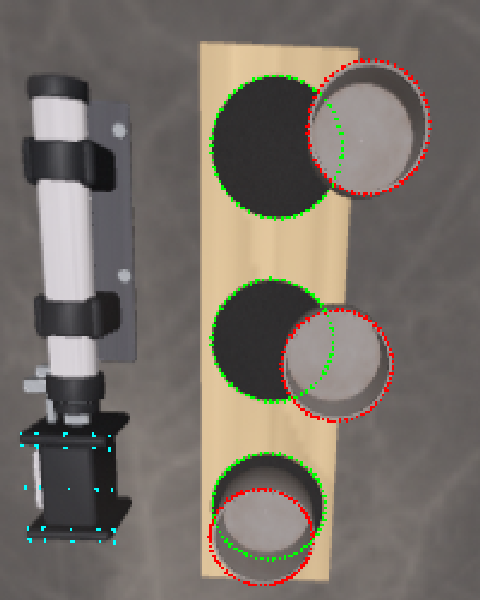

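The overlays fit: pad spacing comes out at 105.1 mm, yaw is −1.86°, and the predicted grip lines up. Next I'll align the yaw and go above tin 2, then grip each tin lightly across its diameter and slide it onto its pad.

```bash
python3 -m pendant '{"delta_pos":[[0,0,0],[0.55,0.13,0.6],[0.55,0.13,0.6],[0.55,0.13,0.6],[0.55,0.12,0.6],[0,0,0],[0,0,0]],"twist":[[0,0,0.19],[0,0,0],[0,0,0],[0,0,0],[0,0,0],[0,0,0],[0,0,0]],"gripper":[0,0,0,0,0,0,0]}' 20
cat >> m.py <<'E'
E_=np.array([-.0325,-.99947]); XA=np.array([.99947,-.0325])
PAD={2:np.array([.5644,.2516]),1:np.array([.5609,.1465]),0:np.array([.5575,.0417])}
def togo(X,z,frm=None):
    s=arm.get_state(); R=np.array(s['tool_rot']); p=np.array(s['tool_pos'])
    print('tool',np.round(p,4),'togo units',np.round(R.T@(np.array([*X,z])-p)/.06,3))
E
python3 - <<'E'
from m import *
togo([.6109,.2565],.021)
print('slide',(np.array([[XA@(PAD[2]-[.6109,.2565]),-E_@(PAD[2]-[.6109,.2565])],[XA@(PAD[1]-[.5973,.1388]),-E_@(PAD[1]-[.5973,.1388])]]))/.06)
E
```

```text
clock: 1.85
tool_pos: [0.6113, 0.2563, 0.1706]
tool_rot: [[0.034, 0.999, 0.0], [0.999, -0.034, -0.0], [-0.0, 0.0, -1.0]]
contact_force: [-0.8, -0.1, 0.1]
opening: 0.0853
grip_force: 0.0
tool [0.6113 0.2563 0.1706] togo units [ 0.003 -0.007  2.494]
slide [[-0.77193508 -0.10681088]
 [-0.61051597  0.10854865]]
```

```bash
python3 -m pendant '{"delta_pos":[[0,0,0.8],[0,0,0.8],[0,0,0.6],[0,0,0.29],[0,0,0],[0,0,0],[0,0,0],[0,0,0],[0,0,0],[0,0,0],[0,0,0]],"twist":[[0,0,0],[0,0,0],[0,0,0],[0,0,0],[0,0,0],[0,0,0],[0,0,0],[0,0,0],[0,0,0],[0,0,0],[0,0,0]],"gripper":[0,0,0,0,0,0.2,0.25,0.3,0.35,0.4,0.4]}' 20
```

```text
clock: 3.22
tool_pos: [0.6114, 0.2571, 0.0221]
tool_rot: [[0.033, 0.999, 0.001], [0.999, -0.033, 0.0], [0.0, 0.001, -1.0]]
contact_force: [-2.2, -0.8, 6.4]
opening: 0.0589
grip_force: 21.0
```

```bash
python3 -m pendant '{"delta_pos":[[-0.02,-0.15,0],[-0.02,-0.16,0],[-0.02,-0.16,0],[-0.02,-0.16,0],[-0.025,-0.15,0],[0,0,0],[0,0,0],[0,0,0]],"twist":[[0,0,0],[0,0,0],[0,0,0],[0,0,0],[0,0,0],[0,0,0],[0,0,0],[0,0,0]],"gripper":[0.4,0.4,0.4,0.4,0.4,0.4,0.4,0.4]}'
python3 - <<'E'
from m import *
togo(PAD[2],.021)
E
```

```text
clock: 4.22
tool_pos: [0.5637, 0.2524, 0.022]
tool_rot: [[0.033, 0.999, 0.0], [0.999, -0.033, 0.0], [0.0, 0.0, -1.0]]
contact_force: [-6.4, -1.3, 11.5]
opening: 0.0589
grip_force: 23.1
tool [0.5637 0.2524 0.022 ] togo units [-0.013  0.011  0.017]
```

```bash
python3 -m pendant '{"delta_pos":[[0,0,0],[0,0,0],[0,0,0],[0,0,0],[0,0,-0.6],[0,0,-0.9],[-0.5,0.12,-0.9],[-0.7,0.2,-0.5],[-0.7,0.15,0],[0,0,0],[0,0,0]],"twist":[[0,0,0],[0,0,0],[0,0,0],[0,0,0],[0,0,0],[0,0,0],[0,0,0],[0,0,0],[0,0,0],[0,0,0],[0,0,0]],"gripper":[0.2,0.1,0,0,0,0,0,0,0,0,0]}'
python3 - <<'E'
from m import *
togo([.5973,.1388],.021)
cap('wrist','w2.png')
c=cap('wrist')
for i,X in [(2,PAD[2]),(1,np.array([.5973,.1388]))]:
    u,v=proj(c,[*X,.045]); print(i,u,v)
    for k in range(3): X,a,n=circ(edges(c,X,.030,.045,sign=-1),.030,X)
    print(X,a,n)
E
```

```text
clock: 5.6
tool_pos: [0.5883, 0.1375, 0.1947]
tool_rot: [[0.034, 0.999, -0.0], [0.999, -0.034, 0.0], [0.0, -0.0, -1.0]]
contact_force: [0.3, 0.4, -0.4]
opening: 0.0853
grip_force: 0.0
tool [0.5883 0.1375 0.1947] togo units [0.026 0.151 2.894]
2 290.928960756531 56.286758646534054
[0.56195496 0.2513229 ] 41 53
1 333.47413122992646 185.73572479589777
[0.59742978 0.13890425] 56 59
```

```bash
python3 -m pendant '{"delta_pos":[[0.03,0.15,0.7],[0,0,0.8],[0,0,0.8],[0,0,0.57],[0,0,0],[0,0,0],[0,0,0],[0,0,0],[0,0,0],[0,0,0],[0,0,0]],"twist":[[0,0,0],[0,0,0],[0,0,0],[0,0,0],[0,0,0],[0,0,0],[0,0,0],[0,0,0],[0,0,0],[0,0,0],[0,0,0]],"gripper":[0,0,0,0,0,0.2,0.25,0.3,0.35,0.4,0.4]}' 20
python3 - <<'E'
from m import *
togo(PAD[1],.021)
E
```

```text
clock: 7.08
tool_pos: [0.5981, 0.139, 0.0242]
tool_rot: [[0.033, 0.999, 0.002], [0.999, -0.033, 0.001], [0.001, 0.002, -1.0]]
contact_force: [-1.0, 0.7, 7.2]
opening: 0.0594
grip_force: 20.6
tool [0.5981 0.139  0.0242] togo units [ 0.105 -0.624  0.052]
```

```bash
python3 -m pendant '{"delta_pos":[[0.02,-0.12,0],[0.02,-0.13,0],[0.02,-0.13,0],[0.02,-0.12,0],[0.02,-0.12,0],[0,0,0],[0,0,0]],"twist":[[0,0,0],[0,0,0],[0,0,0],[0,0,0],[0,0,0],[0,0,0],[0,0,0]],"gripper":[0.4,0.4,0.4,0.4,0.4,0.4,0.4]}'
python3 -m pendant '{"delta_pos":[[0,0,0],[0,0,0],[0,0,0],[0,0,0],[0,0,-0.6],[0,0,-0.9],[-0.1,-0.5,-0.9],[-0.2,-0.5,-0.6],[-0.2,-0.2,-0.5],[0,0,0],[0,0,0]],"twist":[[0,0,0],[0,0,0],[0,0,0],[0,0,0],[0,0,0],[0,0,0],[0,0,0],[0,0,0],[0,0,0],[0,0,0],[0,0,0]],"gripper":[0.2,0.1,0,0,0,0,0,0,0,0,0]}'
python3 - <<'E'
from m import *
c=cap('wrist','w3.png')
im=cv2.imread('pics/w3.png')
for i in (2,1,0):
    X=PAD[i]; 
    for k in range(3): X,a,n=circ(edges(c,X,.030,.045,sign=-1),.030,X)
    print(i,X,a,n,'err mm',(X-PAD[i])*1e3)
    for Y,r,z,col in [(X,.03,.045,(0,0,255)),(PAD[i],.036,.001,(0,255,0))]:
      for t in np.linspace(0,6.28,60):
        p=proj(c,[Y[0]+r*np.cos(t),Y[1]+r*np.sin(t),z]); cv2.circle(im,tuple(int(x*16) for x in p),4,col,-1,0,4)
cv2.imwrite('pics/w3o.png',im)
togo([.4537,.0780],.053)
E
```

```text
clock: 7.95
tool_pos: [0.5607, 0.1463, 0.0241]
tool_rot: [[0.033, 0.999, 0.001], [0.999, -0.033, 0.001], [0.001, 0.001, -1.0]]
contact_force: [-4.6, 0.7, 10.5]
opening: 0.0592
grip_force: 22.4
clock: 9.32
tool_pos: [0.4875, 0.1185, 0.232]
tool_rot: [[0.033, 0.999, -0.001], [0.999, -0.033, -0.0], [-0.0, -0.001, -1.0]]
contact_force: [0.7, -0.1, -0.1]
opening: 0.0854
grip_force: 0.0
2 [0.56311837 0.25096197] 52 68 err mm [-1.2816324  -0.63803262]
1 [0.55988624 0.1465126 ] 44 54 err mm [-1.01376272  0.01260069]
0 [0.55643964 0.03906243] 53 66 err mm [-1.06035954 -2.63757417]
tool [0.4875 0.1185 0.2315] togo units [-0.693 -0.536  2.976]
```

View pics/w3o.png

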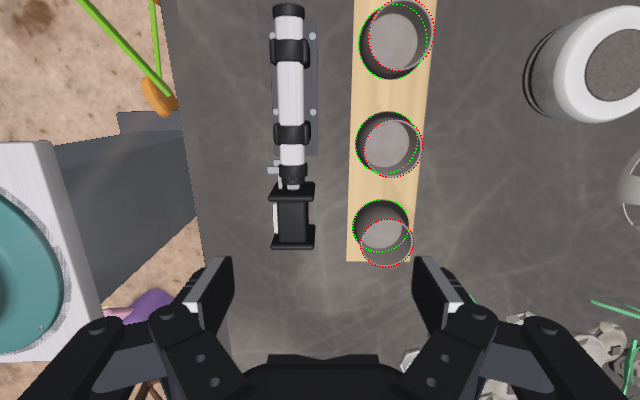

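All three tins are within 3 mm of their pads. The grip is at (292,217) with the button on its left side. I'll check the grip centre and the tape position numerically.

```bash
python3 - <<'E'
from m import *
c=cap('wrist')
g=np.array([.4537,.0780])
g_=cv2.cvtColor(c['pixels'],cv2.COLOR_RGB2GRAY)
for r in (60,100,150): # tube axis
    row=g_[r,262:320].astype(int); k=np.where(row>150)[0]+262
    P=onz(c,(k[0]+k[-1])/2,r,.050); print('tube',r,k[0],k[-1],np.round(P,4),'rail-x err mm',1e3*(XA@(P[:2]-g)))
print('button col row217',g_[217,266:300:2])
for k in (-.03,.03):
  for s in (-.023,.023): print(k,s,np.round(proj(c,[*(g+k*E_+s*XA),.075]),1))
s=arm.capture('scene'); print('tape',np.round(onz(s,328,272,.02),3))
sub=c['pixels'][170:260,250:340,::-1]; cv2.imwrite('pics/gz.png',cv2.resize(sub,None,fx=6,fy=6,interpolation=cv2.INTER_NEAREST))
E
```

```text
Traceback (most recent call last):
IndexError: index 0 is out of bounds for axis 0 with size 0
```

```bash
python3 - <<'E'
from m import *
c=cap('wrist')
g=np.array([.4537,.0780])
g_=cv2.cvtColor(c['pixels'],cv2.COLOR_RGB2GRAY)
for r in (80,95,110): # tube axis
    row=g_[r,268:312].astype(int); k=np.where(row>140)[0]+268
    if len(k):
        P=onz(c,(k[0]+k[-1])/2,r,.050); print('tube',r,k[0],k[-1],np.round(P,4),'rail-x err mm',1e3*(XA@(P[:2]-g)))
for k in (-.03,.03):
  for s in (-.023,.023): print(k,s,np.round(proj(c,[*(g+k*E_+s*XA),.075]),1))
s=arm.capture('scene'); print('tape',np.round(onz(s,328,272,.02),3))
sub=c['pixels'][170:260,250:340,::-1]; cv2.imwrite('pics/gz.png',cv2.resize(sub,None,fx=6,fy=6,interpolation=cv2.INTER_NEAREST))
E
```

```text
tube 80 278 303 [0.4588 0.2157 0.05  ] rail-x err mm 0.6465616936454721
tube 95 278 303 [0.4579 0.2023 0.05  ] rail-x err mm 0.19228648891533776
tube 110 273 311 [0.4585 0.1884 0.05  ] rail-x err mm 1.188812075799493
-0.03 -0.023 [267.4 196.5]
-0.03 0.023 [314.4 196.4]
0.03 -0.023 [270.7 251.6]
0.03 0.023 [315.  251.6]
tape [ 0.447 -0.222  0.02 ]
```

View pics/gz.png

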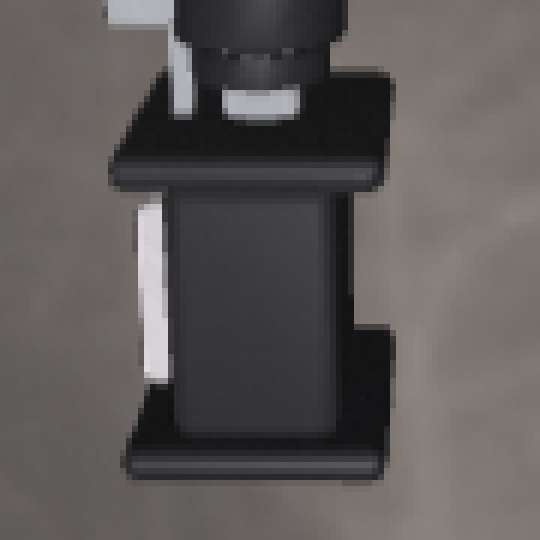

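The grip's flange edges are within about 1.5 mm of the prediction, and the tape (y ≈ −0.22) is clear of the pull path. Next I'll descend over the grip.

```bash
python3 -m pendant '{"delta_pos":[[-0.35,-0.27,0.4],[-0.34,-0.27,0.4],[0,0,0.6],[0,0,0.6],[0,0,0],[0,0,0]],"twist":[[0,0,0],[0,0,0],[0,0,0],[0,0,0],[0,0,0],[0,0,0]],"gripper":[0,0,0,0,0,0]}' 40
python3 - <<'E'
from m import *
togo([.4537,.0780],.039)
E
```

```text
clock: 10.28
tool_pos: [0.4542, 0.0782, 0.1139]
tool_rot: [[0.033, 0.999, 0.001], [0.999, -0.033, 0.0], [0.0, 0.001, -1.0]]
contact_force: [0.1, -0.1, 0.6]
opening: 0.0857
grip_force: 0.0
tool [0.4542 0.0782 0.1139] togo units [-0.005 -0.01   1.249]
```

```bash
python3 -m pendant '{"delta_pos":[[0,0,0.5],[0,0,0.5],[0,0,0.25],[0,0,0],[0,0,0],[0,0,0],[0,0,0],[0,0,0],[0,0,0],[0,0,0],[0,0,0],[0,0,0]],"twist":[[0,0,0],[0,0,0],[0,0,0],[0,0,0],[0,0,0],[0,0,0],[0,0,0],[0,0,0],[0,0,0],[0,0,0],[0,0,0],[0,0,0]],"gripper":[0,0,0,0,0.3,0.5,0.6,0.7,0.8,0.8,0.8,0.8]}' 40
```

```text
clock: 11.78
tool_pos: [0.4541, 0.0781, 0.0383]
tool_rot: [[0.033, 0.999, 0.001], [0.999, -0.033, 0.0], [0.0, 0.001, -1.0]]
contact_force: [-0.6, -0.9, 6.3]
opening: 0.0295
grip_force: 40.3
```

```bash
python3 -m pendant '{"delta_pos":[[-0.1,0,0],[-0.2,0,0],[-0.25,0,0],[-0.25,0,0],[-0.25,0,0],[-0.25,0,0],[-0.25,0,0],[-0.25,0,0],[-0.2,0,0],[0,0,0],[0,0,0]],"twist":[[0,0,0],[0,0,0],[0,0,0],[0,0,0],[0,0,0],[0,0,0],[0,0,0],[0,0,0],[0,0,0],[0,0,0],[0,0,0]],"gripper":[0.8,0.8,0.8,0.8,0.8,0.8,0.8,0.8,0.8,0.8,0.8]}' 60
```

```text
clock: 13.15
tool_pos: [0.4497, -0.0413, 0.0381]
tool_rot: [[0.033, 0.999, -0.0], [0.999, -0.033, 0.001], [0.001, -0.0, -1.0]]
contact_force: [-4.2, 7.3, 8.6]
opening: 0.0292
grip_force: 61.6
```

```bash
python3 -m pendant '{"delta_pos":[[-0.06,0,0],[-0.06,0,0],[-0.06,0,0],[-0.03,0,0],[0,0,0],[0,0,0],[0,0,0]],"twist":[[0,0,0],[0,0,0],[0,0,0],[0,0,0],[0,0,0],[0,0,0],[0,0,0]],"gripper":[0.8,0.8,0.8,0.8,0.8,0.8,0.8]}'
python3 - <<'E'
from m import *
c=cap('side','s1.png'); cap('wrist','w4.png')
im=cv2.imread('pics/s1.png'); u,v=proj(c,[.47,.08,.04]).astype(int); print(u,v)
a=cv2.resize(im[max(0,v-70):v+70,max(0,u-110):u+110],None,fx=3.2,fy=3.2); cv2.imwrite('pics/s1z.png',a)
E
```

```text
clock: 14.02
tool_pos: [0.4493, -0.0523, 0.038]
tool_rot: [[0.033, 0.999, -0.0], [0.999, -0.033, 0.005], [0.005, -0.0, -1.0]]
contact_force: [-3.4, 25.1, 8.3]
opening: 0.0294
grip_force: 61.5
278 182
```

View pics/s1z.png

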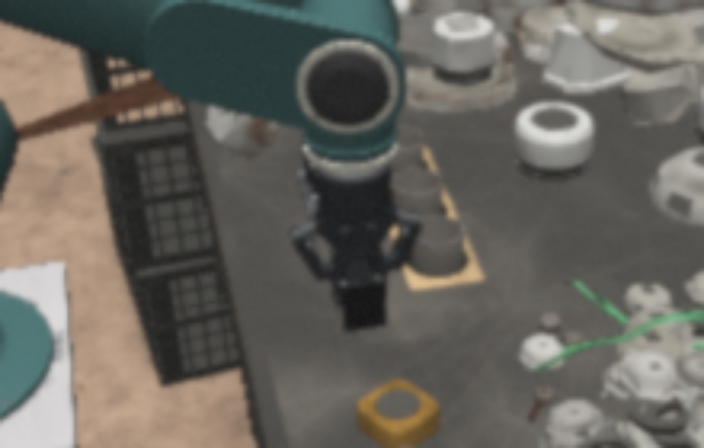

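The force has risen to 25 N after 130.5 mm of travel, so the rail is on its second stop. The side view shows the gripper on the grip and the tins upright on the strip. The tape is untouched, so I'm handing the job in.

```bash
python3 -c "
from workcell import arm
print(arm.sign_off())"
```

```text
the job is handed in; nothing more can be done
None
```

The job is handed in: all three tins stood within about 3 mm of their pad centres when last measured, before the pull, and the gripper still holds the rail at its second stop (130.5 mm of travel, about 61 N grip).

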